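# Free the drying-box catch and hold its sprung lid just below balance

### The arm

A 7-joint arm with a two-finger parallel gripper is mounted at the origin on the work surface. World frame = base frame: x ahead of the robot, y to its left, z up, the work surface at z = 0. Lengths are in m, angles in rad, forces in N, time in s.
With the tool pointing down it reaches from about 0.35 to 0.9 m from the base axis. Payload 7.2 kg.
Tool frame: the origin (TCP) lies on the centre line of the jaws, within the pads' length; the fingertips stand 22 mm ahead of it and the grasp point (between the pads) lies 3 mm ahead of it; z points along the fingers, y is the line along which they close (so a half turn about z gives the same grasp; the last joint's range is limited). The gripper opens to 85 mm and grips with 20 to 120 N. Pads are 22 mm wide; open, the fingers measure 114 mm over their backs; the gripper's body (76 mm by 85 mm) begins 54 mm behind the grasp point. The pads swing forward as they close: fully open they stand 13 mm farther back than shut.
Start: joints at [-1.235, 0.411, -0.013, 1.596, 0.006, 1.134, -0.082], TCP at [0.246, 0.575, 0.253] pointing down, gripper open.
Joint ranges: [-2.95, 2.95], [-0.29, 1.99], [-1.47, 1.44], [0.14, 2.54], [-1.03, 4.17], [0.13, 1.85], [-2.86, 2.86]. Speed limits (rad/s): [2.39, 2.39, 3.01, 3.01, 3.14, 3.14, 3.14].

### API

Orientations are given as a rotation vector (axis times angle).
In Python, from cell import bot gives the robot as it stands.
- The arm moves only by the shell command python3 inch.py 'ROWS' [FORCE]. ROWS is rows parted by semicolons, their numbers by spaces, 1 to 10 of them, each of 7 numbers: dx, dy, dz in m, then a rotation vector rx, ry, rz in rad, then the finger opening in m; each row shifts and turns the commanded pose from where the row before left it, along the tool's axes as they then stand; what a row does not reach is not made up. A row lasts 1/12 s, in which the tool goes at most 0.0417 m and 0.125 rad, less where a joint would pass 70% of its speed; a pose out of reach is approached as far as the arm can. The fingers move at their own pace and stop on an object; FORCE is the grip in N (left out, the last holds). Time passes only in rows, so rows that do not move let the fingers close. It prints the time, the measured TCP pose, the force, the opening and the grip force at its end.
- bot.read_state(): the state, without advancing time (a new reading comes with each control period).
- bot.snapshot(name): name is "scene" or "top" or "wrist"; returns the picture (384x512x3 uint8, red, green, blue); there is no depth.
- bot.camera_params(name): a dict with "vfov" (degrees; the focal length in pixels is half the picture's height over the tangent of half this angle, whatever the lens; pixels are square), "cx", "cy" (the principal point, pixels), "k1" (the pictures are not rectified: a ray, as slopes to the right and down, at radius r is drawn at 1 + k1 r^2 times it, then the intrinsics apply), "rvec" (rotation vector, rad) and "tvec" (3), from world to camera coordinates, as OpenCV has them; the wrist camera has in their place "hand_eye" (4x4, takes a point from camera to tool coordinates, whose origin is the TCP and whose axes are the flange's). Camera axes: x right, y down, z forward; pixel columns grow to the right and rows downward; lengths in m; the calibration is good to about 2 mm. A picture is of the moment at which its call begins: read the wrist's pose just before it. camera_params takes no time and is no camera call.
- bot.close_job(): hands the job in; it is judged then, once.
The state is a dict: "time_s": time; "q": joint angles; "joint_vel": joint speeds; "effort": joint torques, N m; "tcp_pos": TCP position; "eef_rot": TCP orientation; "wrist_force": force on the tool from outside, world axes, zero at the start; "ft_torque": the same for the moment, N m; "opening": finger opening in m; "grasp_force": force on a finger pad.
Only numpy, scipy, OpenCV 4.12 (cv2) and the standard library are available. Lean on these libraries where they do the work, as an engineer would, in place of code of your own. Each camera call takes 0.05 s, during which the arm holds its last target. There are 200 camera calls.

### The job

Free the lid of the blue drying box: lift the black sprung T-knob of its catch, turn it clockwise as far as it goes so that the red arm is off the lid, and let the knob drop fully home there. Then take the lid by its steel bar, raise it a little past the point where its spring takes over, without letting it swing away to its stop, and bring it back: finish while still holding the bar, the lid at rest about ten degrees below its balance point, so that I can set the stay. Leave the loose things around the box where they are.

Things in the scene. Friction and masses are not known exactly. Their poses are not given: they have to be found in the camera images.
- drying_box: fixed blue box of painted metal, 170 (x) by 300 (y) by 110 mm high, with a grey-framed, clear-windowed lid; bench position and yaw vary. Origin: centre of its underside, on the bench. Its x axis points away from the robot side to the lid's hinge side, its y axis to the side where the catch stands, z up.
- lid (a joint): sprung lid, rad: 0 = shut (level), grows as it opens, stop at 1.6. Hinged at the box's far (+x) top edge; panel 160 (hinge to front edge) x 300 x 12 mm. Balances at 0.95 (54 degrees): below it falls shut, above it swings open by itself; force at the bar at most 1.5 N, under 0.6 N near balance. Ten degrees below balance is 0.78. Until the red arm is turned off it, the catch blocks it at about 0.02.
- lid_hinge (a point): point on the lid's hinge axis, middle of the lid's width; in the box frame at (80, 0, 116) mm.
- grab_bar: round steel bar, 12 mm thick, 120 mm long, along the box's y, on two end rods 50 mm beyond the lid's front edge (44 mm free between them). Origin: its middle, in the box frame at x = 80 - 210 cos(lid), y = 0, z = 116 + 210 sin(lid) mm. It can turn between the fingers while the gripper keeps pointing down.
- bar_mid (a point): middle of the grab bar, the point to grip.
- catch (a joint): catch head, rad about an upright axis at x = -50, y = 190 mm in the box frame; grows clockwise seen from above. 0 = locked: the red arm (70 mm long) points along the box's -y, over the lid. 1.3 = free end stop: it points roughly to the box's -x, clear of the lid. Light friction, stays where left; turns only while the plunger is lifted.
- plunger (a joint): lift of the sprung T-knob in m, 0 = home, stop at 0.014. Spring about 3 N at home to 6 N at the stop. Its pin clears the brass rim from a lift of 0.008; between catch angles of about 0.05 and 1.25 rad the pin rests on the rim, about 0.0075 up; it drops home (0) only at either end.
- plunger_grip (a point): centre of the black T-knob's grip bar, 164 mm above the bench when home. The grip bar is 64 mm long (along the red arm: along the box's y axis when catch = 0), 14 mm wide and 24 mm tall; it turns with the catch. 18 mm is free between its underside and the red arm.
- tape_roll: bystander, yellow roll of masking tape lying flat, 96 mm across, 25 mm high; origin: centre of underside.
- screwdriver: bystander, red-handled screwdriver lying down, 190 mm long.
- sanding_block: bystander, blue and orange sanding block 120 by 65 by 30 mm; origin: centre of underside.
- tail_lamp: bystander, red car tail lamp with black back, 60 by 130 by 45 mm; origin: centre of underside.
- bulb_jar: bystander, glass jar with steel cap, 66 mm across, 90 mm high; origin: centre of underside.
- primer_can: bystander, green can, 66 mm across, 170 mm high; origin: centre of underside.

How it is judged:
On the way, in this order (a step that is already met when the one before it is completed fails the run):
1. the sprung knob is lifted clear of the brass rim (at least 8 mm) at the locked end (value of joint plunger above 0.008 m and value of joint catch below 0.3 rad), for 0.05 s.
2. the catch is turned to its free end and the knob has dropped home there, while the lid is still down (value of joint catch above 1.2 rad and value of joint plunger below 0.003 m and value of joint lid below 0.1 rad), for 0.2 s.
3. the lid is raised past its balance point (value of joint lid above 0.98 rad), for 0.1 s.
At the end, for the whole second after the job is handed in: The fingers still hold the grab bar (contact force above 0.2 N) and the lid is at rest (under 0.05 rad/s) between 0.65 and 0.91 rad, that is 2 to 17 degrees below its balance point of 0.95 rad; the catch is at its free end (above 1.2 rad) with its knob home (under 3 mm) (value of joint lid between 0.65 and 0.91 rad and velocity of joint lid between -0.05 and 0.05 rad/s and contact force between the fingers and grab_bar above 0.2 N and value of joint catch above 1.2 rad and value of joint plunger below 0.003 m); the arm keeps its last pose, push and grip.
It fails at once if the lid swings away to its stop (over 1.5 rad) (value of joint lid above 1.5 rad).
It fails at once if a loose thing around the box is moved by more than 30 mm (distance of any of tape_roll, screwdriver, sanding_block, tail_lamp, bulb_jar, primer_can from where it was at the start of the episode above 0.03 m).
It also fails if it takes over 51 s, if anything falls off the work surface, if the arm or the gripper's body presses on something with over 40 N, if the wrist force passes 120 N, or if a joint passes its speed limit or range.

## Working session

There is one attempt and no reset: what is moved stays moved. The work goes in short steps, Python scripts to look and compute and a shell command to move; the robot and the scene stay as the last step left them, time stands still between calls to the robot, and variables do not carry over. Pictures are saved under pics/ and viewed, at most 10 in all, crops included, and the job is handed in when it is done.

```bash
ls; mkdir -p pics
python3 - <<'E'
from cell import bot
import cv2,numpy as np
for n in("scene","top"):
    cv2.imwrite(f"pics/{n}0.png",bot.snapshot(n)[:,:,::-1]); print(n,bot.camera_params(n))
print(bot.camera_params("wrist"));s=bot.read_state();print(s)
a=cv2.imread("pics/scene0.png");b=cv2.imread("pics/top0.png")
E
```

```text
cell.py
inch.py
pics
scene {'vfov': 46.351626616582806, 'cx': 254.3177548182194, 'cy': 194.1462989474734, 'k1': -0.1257157363072903, 'rvec': array([ 2.03741525,  0.7969246 , -0.4452409 ]), 'tvec': array([-0.39889803, -0.10005335,  1.54141057])}
top {'vfov': 43.822483707895664, 'cx': 261.8286552960955, 'cy': 201.35998970997036, 'k1': -0.1956350463143134, 'rvec': array([ 2.11534744, -2.09846421,  0.18612741]), 'tvec': array([-0.00145873,  0.53341211,  1.18077848])}
{'vfov': 70.76920789960657, 'cx': 257.7986657283109, 'cy': 194.75542667143534, 'k1': -0.01229600209769903, 'hand_eye': array([[ 1.68685387e-04, -9.49330799e-01, -3.14278549e-01,
         8.08806175e-02],
       [ 9.99999852e-01,  3.22705729e-04, -4.38048113e-04,
        -8.59370870e-04],
       [ 5.17272053e-04, -3.14278428e-01,  9.49330713e-01,
        -1.20977762e-01],
       [ 0.00000000e+00,  0.00000000e+00,  0.00000000e+00,
         1.00000000e+00]])}
{'time_s': 0.1, 'q': array([-1.235199  ,  0.41180525, -0.01271455,  1.59696518,  0.00559473,
        1.1343346 , -0.08217913]), 'joint_vel': array([-0.00017073, -0.00019968, -0.00081071, -0.00111899, -0.00132925,
        0.0002244 , -0.00031468]), 'effort': array([ 2.43918861e-03, -6.01821399e+01,  6.84129484e-01, -3.00083792e+01,
        1.39943190e-02,  6.42438346e-03, -2.45208184e-05]), 'tcp_pos': array([0.2454335 , 0.57432772, 0.2525443 ]), 'eef_rot': array([-6.29873377e-01, -3.07759833e+00,  2.29860276e-03]), 'wrist_force': array([ 0.72524909, -0.6698506 , -0.61752948]), 'ft_torque': array([ 0.02566802, -0.01764168, -0.01688841]), 'grasp_force': 0.0, 'opening': 0.08527018697554416}
```

View pics/scene0.png

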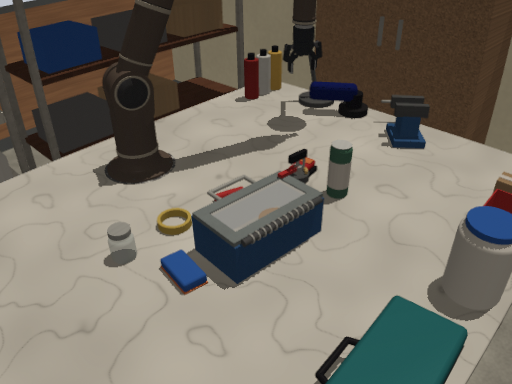

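View pics/top0.png

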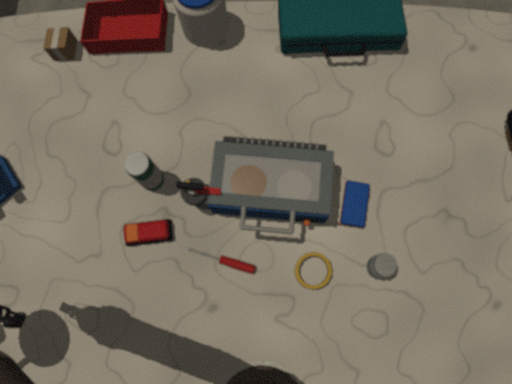

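The scene picture shows the catch at about (298,165) and the box at (260,220). In the top picture the knob is near (190,186), the bar runs (243,228) to (292,232), and the can is at (145,170). I'll enlarge both to pick points.

```bash
cat > h.py <<'E'
from cell import bot
import cv2,numpy as np
from scipy.spatial.transform import Rotation as R
def cam(n,s=None):
    p=bot.camera_params(n); f=192/np.tan(np.radians(p["vfov"]/2))
    K=np.array([[f,0,p["cx"]],[0,f,p["cy"]],[0,0,1]]); d=np.array([p["k1"],0,0,0,0])
    if n=="wrist":
        T=np.eye(4);T[:3,:3]=R.from_rotvec(s["eef_rot"]).as_matrix();T[:3,3]=s["tcp_pos"]
        M=np.linalg.inv(T@p["hand_eye"]);return K,d,M[:3,:3],M[:3,3]
    return K,d,R.from_rotvec(p["rvec"]).as_matrix(),np.array(p["tvec"])
def proj(c,X):
    return cv2.projectPoints(np.atleast_2d(X).astype(float),cv2.Rodrigues(c[2])[0],c[3],c[0],c[1])[0][:,0]
def tri(c1,u1,c2,u2):
    n=[cv2.undistortPoints(np.array([[u]],float),c[0],c[1])[0].T for c,u in((c1,u1),(c2,u2))]
    P=[np.c_[c[2],c[3]] for c in(c1,c2)]
    X=cv2.triangulatePoints(P[0],P[1],n[0],n[1])[:,0];return X[:3]/X[3]
E
python3 - <<'E'
import cv2
for n,(x0,y0,w,h,k) in {"scene":(180,140,160,120,5),"top":(120,130,240,130,3.3)}.items():
    a=cv2.imread(f"pics/{n}0.png")[y0:y0+h,x0:x0+w]
    cv2.imwrite(f"pics/{n}0c.png",cv2.resize(a,None,fx=k,fy=k,interpolation=cv2.INTER_CUBIC))
E
```

```text
(no output)
```

View pics/scene0c.png

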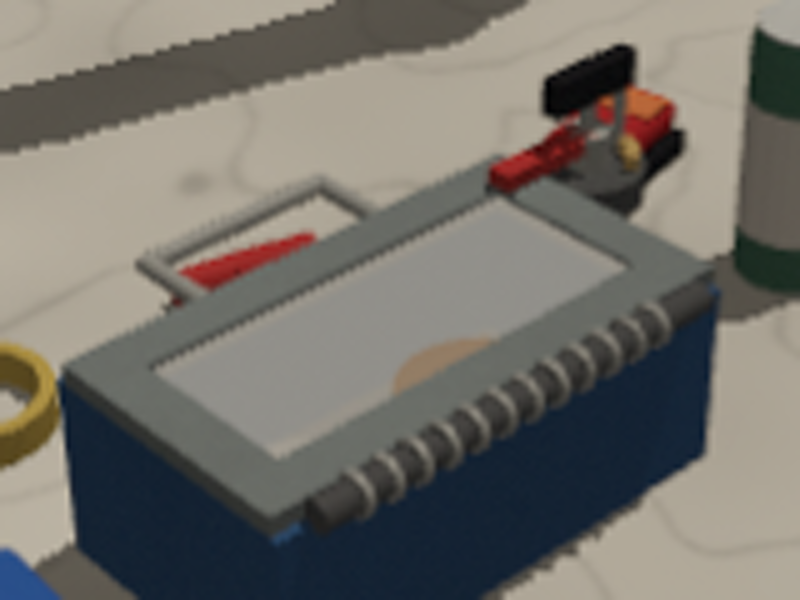

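View pics/top0c.png

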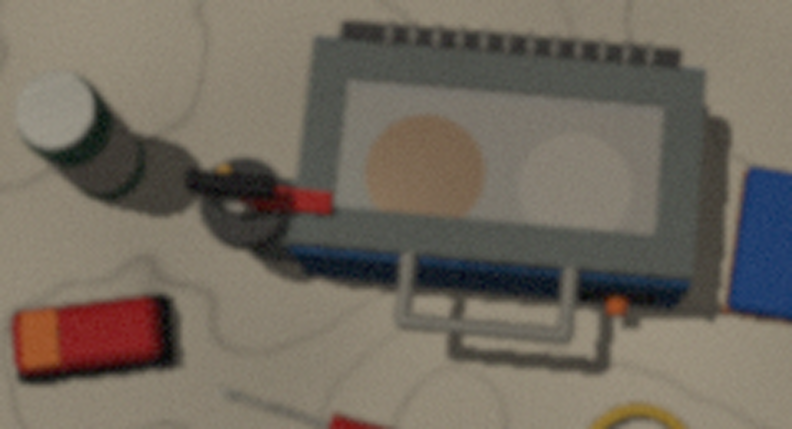

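Run:
```python
from h import *
from scipy.optimize import least_squares
S=cam("scene");T=cam("top")
o=lambda n,u:(np.array(u,float)+.5)/(5 if n=="s" else 3.3)-.5+np.array([180,140] if n=="s" else [120,130])
pts={"knob":[(590,80),(231,185),(-.05,.19,.164)],"barL":[(322,182),(403,321),(-.13,.06,.116)],"barR":[(140,263),(567,334),(-.13,-.06,.116)],
"lidA":[(278,518),(705,70),(.08,-.15,.122)],"lidB":[(715,270),(315,38),(.08,.15,.122)],"lidC":[(65,372),(692,280),(-.08,-.15,.122)]}
for k,(a,b,m) in pts.items(): print(k,tri(S,o("s",a),T,o("t",b)).round(4))
M=np.array([v[2] for v in pts.values()]);us=np.array([o("s",v[0]) for v in pts.values()]);ut=np.array([o("t",v[1]) for v in pts.values()])
def W(p,M): c,s=np.cos(p[2]),np.sin(p[2]);return M@np.array([[c,s,0],[-s,c,0],[0,0,1]])+[p[0],p[1],0]
r=least_squares(lambda p:np.r_[proj(S,W(p,M))-us,proj(T,W(p,M))-ut].ravel(),[.55,0,0],loss="soft_l1")
print(r.x,r.fun.reshape(-1,2).round(1).tolist())
print(W(r.x,M).round(4))
```

```text
knob [0.549  0.1735 0.165 ]
barL [0.4584 0.051  0.1173]
barR [ 0.4477 -0.0713  0.1189]
lidA [ 0.6507 -0.1745  0.122 ]
lidB [0.6753 0.1218 0.1199]
lidC [ 0.49   -0.162   0.1172]
[ 0.58270295 -0.02012223 -0.08184913] [[-0.7, 0.4], [-1.0, 0.6], [0.9, 0.7], [-1.6, 0.4], [-0.4, -0.8], [-1.1, -1.2], [-0.3, -0.1], [-0.4, -0.4], [-0.8, 0.0], [-0.0, -0.3], [-0.9, -0.4], [0.0, -1.1]]
[[ 0.5484  0.1733  0.164 ]
 [ 0.458   0.0503  0.116 ]
 [ 0.4482 -0.0693  0.116 ]
 [ 0.6502 -0.1762  0.122 ]
 [ 0.6747  0.1228  0.122 ]
 [ 0.4907 -0.1631  0.122 ]]
```

Box fit: (0.583, -0.020), yaw -0.082. The triangulated knob height is 0.165 (expected 0.164) and the bar 0.117–0.119 (expected 0.116), so both agree with the text. Now I'll move over the knob.

```bash
Z="0 0 0 0"; python3 inch.py '-.027 -.0155 0 0 0 0 .085;-.027 -.0155 0 0 0 0 .085;-.027 -.0155 0 0 0 0 .085;-.027 -.0155 0 0 0 0 .085;-.027 -.0155 0 0 0 0 .085;-.027 -.0155 0 0 0 0 .085;-.027 -.0155 0 0 0 0 .085;-.027 -.0155 0 0 0 0 .085' 40
python3 inch.py '-.027 -.0155 0 0 0 0 .085;-.027 -.0155 0 0 0 0 .085;-.027 -.0155 0 0 0 0 .085;-.027 -.0155 0 0 0 0 .085;-.027 -.0155 0 0 0 0 .085;-.027 -.0155 0 0 0 0 .085;-.027 -.0155 0 0 0 0 .085;-.027 -.0155 0 0 0 0 .085'
python3 inch.py '0 0 0 0 0 .12 .085;0 0 0 0 0 .12 .085;0 0 0 0 0 .12 .085;0 0 0 0 0 .12 .085;0 0 0 0 0 .12 .085;0 0 0 0 0 .12 .085;0 0 0 0 0 .12 .085;0 0 0 0 0 .12 .085;0 0 0 0 0 .12 .085;0 0 0 0 0 .12 .085'
cat >> h.py <<'E'
BX=np.array([.5827,-.0201]);YAW=-.0818
def goto(target,ang):
    "shift in tool axes to target, and turn about tool z to bring tool y to world angle ang (mod pi)"
    s=bot.read_state();m=R.from_rotvec(s["eef_rot"]).as_matrix()
    a=np.arctan2(m[1,1],m[0,1]);d=(a-ang+np.pi/2)%np.pi-np.pi/2
    print("t",s["time_s"],"tcp",s["tcp_pos"].round(4),"tool shift",(m.T@(np.array(target)-s["tcp_pos"])).round(4),"turn z",d.round(4),"tilt",m[:,2].round(3),"q",s["q"].round(2),"F",s["wrist_force"].round(1),s["opening"].round(4),s["grasp_force"].round(1))
E
python3 - <<'E'
from h import *
goto([.5487,.1734,.167],YAW)
S=bot.read_state();cv2.imwrite("pics/w1.png",bot.snapshot("wrist")[:,:,::-1])
c=cam("wrist",S);print(proj(c,[[.5487,.1734,.176],[.5487+.032*.0818,.1734+.032,.176],[.5487-.032*.0818,.1734-.032,.176]]))
E
```

```text
time_s: 0.77
tcp_pos: [0.396, 0.3743, 0.253]
eef_rot: [-0.63, -3.078, 0.001]
wrist_force: [0.6, -0.2, -0.5]
opening: 0.0847
grasp_force: 0.0
time_s: 1.43
tcp_pos: [0.5459, 0.1755, 0.253]
eef_rot: [-0.63, -3.077, 0.001]
wrist_force: [0.2, 1.0, 0.5]
opening: 0.085
grasp_force: 0.0
time_s: 2.27
tcp_pos: [0.5451, 0.1769, 0.2529]
eef_rot: [-2.264, -2.178, 0.001]
wrist_force: [-0.2, 1.0, 0.4]
opening: 0.0848
grasp_force: 0.0Traceback (most recent call last):
  File "<stdin>", line 2, in <module>
  File "h.py", line 22, in goto
    print("t",s["time_s"],"tcp",s["tcp_pos"].round(4),"tool shift",(m.T@(np.array(target)-s["tcp_pos"])).round(4),"turn z",d.round(4),"tilt",m[:,2].round(3),"q",s["q"].round(2),"F",s["wrist_force"].round(1),s["opening"].round(4),s["grasp_force"].round(1))
                                                                                                                                                                                                               ^^^^^^^^^^^^^^^^^^
AttributeError: 'float' object has no attribute 'round'
```

```bash
sed -i 's/s\["opening"\].round(4),s\["grasp_force"\].round(1)/round(s["opening"],4),round(s["grasp_force"],1)/' h.py
python3 - <<'E'
from h import *
goto([.5487,.1734,.167],YAW)
S=bot.read_state();cv2.imwrite("pics/w1.png",bot.snapshot("wrist")[:,:,::-1])
c=cam("wrist",S);print(proj(c,[[.5487,.1734,.176],[.5487+.032*.0818,.1734+.032,.176],[.5487-.032*.0818,.1734-.032,.176]]))
E
```

```text
t 2.2667 tcp [0.5451 0.1769 0.2529] tool shift [-0.0033  0.0038  0.0859] turn z 0.0429 tilt [-0.001 -0.    -1.   ] q [-0.73  0.34  0.43  1.75 -0.15  1.09 -0.29] F [-0.2  1.   0.4] 0.0848 0.0
[[263.1145616  215.94084255]
 [265.20300328 176.64184566]
 [261.21291585 251.66992462]]
```

View pics/w1.png

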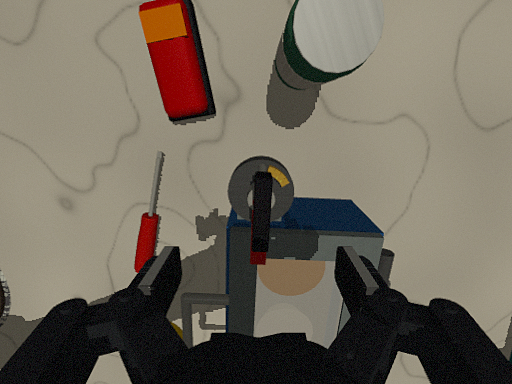

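The wrist picture shows the knob bar from (262,171) to (260,252). I predicted a centre of (263,216), so the fit is good to about 2–4 mm. The can and lamp are well clear. Descending and gripping.

```bash
python3 inch.py '-.0022 .003 0 0 0 .043 .06;0 0 .025 0 0 0 .05;0 0 .025 0 0 0 .05;0 0 .02 0 0 0 .05;0 0 .016 0 0 0 .05;0 0 0 0 0 0 .05'
python3 inch.py '0 0 0 0 0 0 .01;0 0 0 0 0 0 .01;0 0 0 0 0 0 .01;0 0 0 0 0 0 .01;0 0 0 0 0 0 .01;0 0 0 0 0 0 .01' 60
python3 -c "
from h import *
goto([.548,.1745,.167],YAW)"
```

```text
time_s: 2.82
tcp_pos: [0.5461, 0.1742, 0.1638]
eef_rot: [-2.3, -2.138, 0.009]
wrist_force: [-0.7, 0.1, 0.4]
opening: 0.05
grasp_force: 0.0
time_s: 3.32
tcp_pos: [0.5482, 0.1749, 0.1687]
eef_rot: [-2.304, -2.135, -0.002]
wrist_force: [-4.3, 0.0, 5.9]
opening: 0.0132
grasp_force: 59.0
t 3.3167 tcp [0.5482 0.1749 0.1687] tool shift [-0.0004 -0.0002  0.0017] turn z 0.0059 tilt [ 0.     0.001 -1.   ] q [-0.7   0.43  0.41  1.83 -0.21  0.92 -0.27] F [-4.3  0.   5.9] 0.0132 59.0
```

```bash
python3 inch.py '0 0 -.005 0 0 0 .01;0 0 -.005 0 0 0 .01;0 0 -.003 0 0 0 .01;0 0 0 0 0 0 .01;0 0 0 0 0 0 .01'
```

```text
time_s: 3.73
tcp_pos: [0.5481, 0.1749, 0.1803]
eef_rot: [-2.304, -2.136, -0.0]
wrist_force: [-0.7, 0.5, -6.4]
opening: 0.0128
grasp_force: 58.5
```

Knob lifted by about 11.6 mm, and the force matches the spring. Turning clockwise.

```bash
python3 inch.py '0 0 0 0 0 .1 .01;0 0 0 0 0 .1 .01;0 0 0 0 0 .1 .01;0 0 0 0 0 .1 .01;0 0 0 0 0 .1 .01;0 0 0 0 0 .1 .01;0 0 0 0 0 .1 .01'
python3 inch.py '0 0 0 0 0 .1 .01;0 0 0 0 0 .1 .01;0 0 0 0 0 .1 .01;0 0 0 0 0 .1 .01;0 0 0 0 0 .1 .01;0 0 0 0 0 .08 .01;0 0 0 0 0 0 .01;0 0 0 0 0 0 .01'
python3 - <<'E'
from h import *
goto([.548,.1745,.1687],YAW-1.3);print(bot.read_state()["ft_torque"])
E
```

```text
time_s: 4.32
tcp_pos: [0.5488, 0.1744, 0.1802]
eef_rot: [2.899, 1.209, 0.001]
wrist_force: [1.1, 0.6, -6.0]
opening: 0.0131
grasp_force: 58.4
time_s: 4.98
tcp_pos: [0.549, 0.1739, 0.1802]
eef_rot: [3.121, 0.34, 0.002]
wrist_force: [3.3, -3.0, -6.0]
opening: 0.0134
grasp_force: 58.5
t 4.9833 tcp [0.549  0.1739 0.1802] tool shift [-0.0008 -0.0008  0.0115] turn z 0.0282 tilt [ 0.001 -0.002 -1.   ] q [-0.93  0.48  0.73  1.84 -0.38  0.97 -1.39] F [ 3.3 -3.  -6. ] 0.0134 58.5
[-0.78071246 -0.72303425 -0.02612576]
```

```bash
python3 inch.py '0 0 0 0 0 .03 .01;0 0 0 0 0 .02 .01;0 0 0 0 0 0 .01;0 0 0 0 0 0 .01'
python3 - <<'E'
from h import *
goto([.548,.1745,.1687],YAW-1.3);print(bot.read_state()["ft_torque"])
E
```

```text
time_s: 5.32
tcp_pos: [0.549, 0.1738, 0.1804]
eef_rot: [3.129, 0.262, 0.002]
wrist_force: [3.7, -3.8, -4.8]
opening: 0.0133
grasp_force: 58.7
t 5.3167 tcp [0.549  0.1738 0.1804] tool shift [-0.0009 -0.0008  0.0117] turn z -0.0217 tilt [ 0.001 -0.001 -1.   ] q [-0.93  0.48  0.74  1.84 -0.38  0.97 -1.43] F [ 3.7 -3.8 -4.8] 0.0133 58.7
[-1.05519512 -0.89761588  0.61812398]
```

Torque about z has risen to 0.62 N m, so the catch is at its stop. Lowering the knob home, then checking the force.

```bash
python3 inch.py '0 0 .004 0 0 0 .01;0 0 .004 0 0 0 .01;0 0 .004 0 0 0 .01;0 0 .001 0 0 0 .01;0 0 0 0 0 0 .01;0 0 0 0 0 0 .01'
python3 - <<'E'
from h import *
goto([.548,.1745,.1687],YAW-1.3);print(bot.read_state()["ft_torque"])
E
```

```text
time_s: 5.82
tcp_pos: [0.5492, 0.1738, 0.1687]
eef_rot: [3.131, 0.262, 0.002]
wrist_force: [-1.6, -5.3, 8.2]
opening: 0.0132
grasp_force: 60.9
t 5.8167 tcp [0.5492 0.1738 0.1687] tool shift [-0.001  -0.0009 -0.    ] turn z -0.0223 tilt [ 0.002  0.    -1.   ] q [-0.92  0.49  0.73  1.85 -0.4   0.95 -1.42] F [-1.6 -5.3  8.2] 0.0132 60.9
[-1.447429    0.21984453  0.65379195]
```

```bash
python3 inch.py '0 0 0 0 0 0 .045;0 0 0 0 0 0 .045;0 0 0 0 0 0 .045;0 0 0 0 0 0 .045;0 0 -.02 0 0 0 .045;0 0 -.03 0 0 0 .045;0 0 -.03 0 0 0 .045'
python3 inch.py '0 0 0 0 0 -.12 .034;0 0 0 0 0 -.12 .034;0 0 0 0 0 -.12 .034;0 0 0 0 0 -.12 .034;0 0 0 0 0 -.12 .034;0 0 0 0 0 -.12 .034;0 0 0 0 0 -.12 .034;0 0 0 0 0 -.12 .034;0 0 0 0 0 -.12 .034;0 0 0 0 0 -.12 .034'
python3 inch.py '0 0 0 0 0 -.12 .034;0 0 0 0 0 0 .034'
python3 - <<'E'
from h import *
goto([.4531,-.0095,.119],YAW)
S=bot.read_state();cv2.imwrite("pics/w2.png",bot.snapshot("wrist")[:,:,::-1])
c=cam("wrist",S);print(proj(c,[[.5487,.1734,.176],[.458,.0503,.116],[.4482,-.0693,.116]]))
E
```

```text
time_s: 6.4
tcp_pos: [0.5476, 0.1747, 0.2475]
eef_rot: [3.13, 0.259, -0.003]
wrist_force: [0.7, 0.3, 0.2]
opening: 0.045
grasp_force: 0.0
time_s: 7.23
tcp_pos: [0.5481, 0.175, 0.2472]
eef_rot: [-2.431, -1.989, 0.0]
wrist_force: [-0.0, 0.5, -0.2]
opening: 0.0337
grasp_force: 0.0
time_s: 7.4
tcp_pos: [0.5482, 0.1749, 0.2473]
eef_rot: [-2.308, -2.13, -0.0]
wrist_force: [0.9, 0.2, 0.9]
opening: 0.0339
grasp_force: 0.0
t 7.4 tcp [0.5482 0.1749 0.2473] tool shift [-0.1915 -0.08    0.1282] turn z 0.0015 tilt [-0.     0.001 -1.   ] q [-0.76  0.35  0.48  1.75 -0.18  1.08 -0.3 ] F [0.9 0.2 0.9] 0.0339 0.0
[[259.17910132 216.52522064]
 [187.77421962 301.62724944]
 [195.53559612 378.59566332]]
```

View pics/w2.png

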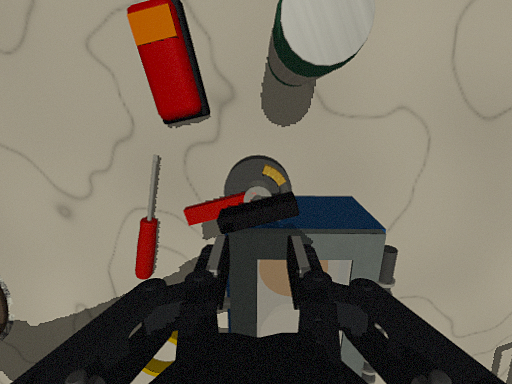

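The wrist picture shows the red arm pointing left along box -x, from (255,200) to (187,216), off the lid, with the knob at (259,212). Moving over the bar.

```bash
python3 inch.py '-.032 -.0133 0 0 0 0 .034;-.032 -.0133 0 0 0 0 .034;-.032 -.0133 0 0 0 0 .034;-.032 -.0133 0 0 0 0 .034;-.032 -.0133 0 0 0 0 .034;-.0315 -.0135 0 0 0 0 .034;0 0 0 0 0 0 .034'
python3 - <<'E'
from h import *
goto([.4531,-.0095,.119],YAW)
S=bot.read_state();cv2.imwrite("pics/w3.png",bot.snapshot("wrist")[:,:,::-1])
c=cam("wrist",S);print(proj(c,[[.4531,-.0095,.116],[.458,.0503,.116],[.4482,-.0693,.116]]))
E
```

```text
time_s: 8.03
tcp_pos: [0.4491, -0.015, 0.2474]
eef_rot: [-2.327, -2.11, 0.002]
wrist_force: [0.4, 0.2, -0.3]
opening: 0.0341
grasp_force: 0.0
t 8.0333 tcp [ 0.4491 -0.015   0.2474] tool shift [0.0059 0.0036 0.1284] turn z -0.016 tilt [-0.001  0.    -1.   ] q [-0.61  0.11  0.59  2.04 -0.07  1.01 -0.08] F [ 0.4  0.2 -0.3] 0.0341 0.0
[[261.94375971 185.40379767]
 [261.20878945 121.64783605]
 [262.5759664  240.65418377]]
```

View pics/w3.png

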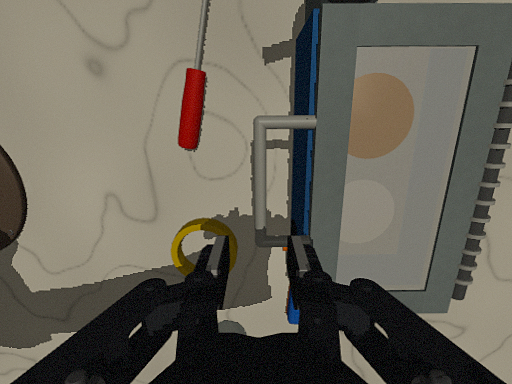

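The bar runs (260,120) to (261,242) with its middle at (261,181), matching the prediction of (262,185). Descending.

```bash
python3 inch.py '.006 .003 0 0 0 -.016 .034;0 0 .03 0 0 0 .034;0 0 .03 0 0 0 .034;0 0 .03 0 0 0 .034;0 0 .025 0 0 0 .034;0 0 .013 0 0 0 .034;0 0 0 0 0 0 .034'
python3 inch.py '0 0 0 0 0 0 .005;0 0 0 0 0 0 .005;0 0 0 0 0 0 .005;0 0 0 0 0 0 .005;0 0 0 0 0 0 .005' 30
python3 -c "
from h import *
goto([.4531,-.0095,.119],YAW)"
```

```text
time_s: 8.67
tcp_pos: [0.4547, -0.0019, 0.1163]
eef_rot: [-2.295, -2.142, 0.007]
wrist_force: [-0.1, -0.1, 0.4]
opening: 0.0342
grasp_force: 0.0
time_s: 9.08
tcp_pos: [0.4524, -0.0023, 0.1192]
eef_rot: [-2.293, -2.138, 0.006]
wrist_force: [-10.3, 2.6, -0.4]
opening: 0.0106
grasp_force: 29.2
t 9.0833 tcp [ 0.4524 -0.0023  0.1192] tool shift [-0.0071  0.0012  0.0002] turn z 0.012 tilt [-0.007  0.002 -1.   ] q [-0.53  0.33  0.52  2.16 -0.25  0.71  0.09] F [-10.3   2.6  -0.4] 0.0106 29.2
```

```bash
python3 inch.py '0 .0003 -.0105 0 0 0 .005;0 .0008 -.0105 0 0 0 .005;0 .0013 -.0104 0 0 0 .005;0 .0018 -.0104 0 0 0 .005;0 .0023 -.0102 0 0 0 .005;0 .0029 -.0101 0 0 0 .005;0 .0034 -.01 0 0 0 .005;0 .0038 -.0098 0 0 0 .005;0 .0043 -.0096 0 0 0 .005;0 .0048 -.0093 0 0 0 .005'
cat >> h.py <<'E'
def lid():
    s=bot.read_state();m=R.from_rotvec(s["eef_rot"]).as_matrix();g=s["tcp_pos"]+.003*m[:,2]
    ex=np.array([np.cos(YAW),np.sin(YAW)]);bx=(g[:2]-BX)@ex;by=(g[:2]-BX)@[-ex[1],ex[0]]
    v=np.array([.08-bx,g[2]-.116]);print("lid",np.arctan2(v[1],v[0]).round(3),"r",np.hypot(*v).round(4),"y",by.round(4))
    goto([0,0,0],YAW)
E
python3 -c "
from h import *
lid()"
```

```text
time_s: 9.92
tcp_pos: [0.4769, -0.0044, 0.2205]
eef_rot: [-2.292, -2.137, 0.009]
wrist_force: [-16.8, 1.6, 5.9]
opening: 0.0105
grasp_force: 29.5
lid 0.498 r 0.2126 y 0.007
t 9.9167 tcp [ 0.4769 -0.0044  0.2205] tool shift [-0.0293 -0.4738  0.2251] turn z 0.0117 tilt [-0.01   0.002 -1.   ] q [-0.59  0.21  0.58  2.01 -0.14  0.97 -0.01] F [-16.8   1.6   5.9] 0.0105 29.5
```

```bash
python3 inch.py '0 .0036 -.0101 0 0 0 .005;0 .0056 -.0088 0 0 0 .005;0 .0061 -.0085 0 0 0 .005;0 .0066 -.0082 0 0 0 .005;0 .007 -.0078 0 0 0 .005;0 .0073 -.0075 0 0 0 .005;0 .0077 -.0071 0 0 0 .005;0 .0081 -.0068 0 0 0 .005'
python3 -c "
from h import *
lid()"
```

```text
time_s: 10.58
tcp_pos: [0.5306, -0.0089, 0.2874]
eef_rot: [-2.295, -2.138, 0.004]
wrist_force: [-16.7, -0.4, 17.8]
opening: 0.011
grasp_force: 30.4
lid 0.903 r 0.2145 y 0.0069
t 10.5833 tcp [ 0.5306 -0.0089  0.2874] tool shift [-0.0291 -0.5284  0.2901] turn z 0.011 tilt [-0.005  0.002 -1.   ] q [-0.56  0.24  0.6   1.81 -0.15  1.15  0.01] F [-16.7  -0.4  17.8] 0.011 30.4
```

Radial force is building up, so I'll check the true lid angle in the fixed cameras.

Run:
```python
from h import *
c,s=np.cos(YAW),np.sin(YAW)
def W(x,y,z): return [BX[0]+c*x-s*y,BX[1]+s*x+c*y,z]
out=[]
for n,(x0,y0) in {"scene":(190,90),"top":(190,120)}.items():
    a=cv2.resize(bot.snapshot(n)[:,:,::-1][y0:y0+150,x0:x0+130],None,fx=3,fy=3,interpolation=cv2.INTER_CUBIC)
    for t,col in((.8,(0,255,0)),(.9,(0,255,255)),(1.,(255,0,255))):
        for y in(-.15,.15):
            L=np.array([W(.08-q*np.cos(t)-.006*np.sin(t),y,.116+q*np.sin(t)-.006*np.cos(t)) for q in(.1,.16)])
            u=((proj(cam(n),L)-[x0,y0]+.5)*3).astype(int);cv2.line(a,tuple(map(int,u[0])),tuple(map(int,u[1])),col,1)
    out.append(a)
cv2.imwrite("pics/l1.png",np.hstack(out))
```

```text
(no output)
```

View pics/l1.png

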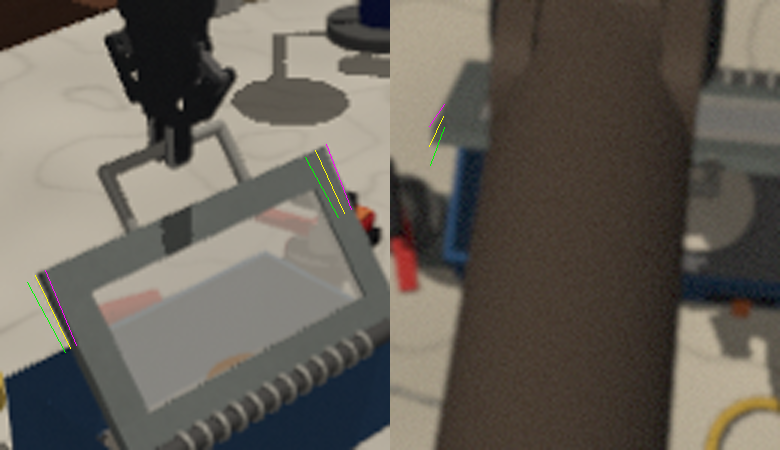

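The scene view shows the lid edge between the 0.9 and 1.0 overlays, at about 0.92–0.95. The fingers are well around the bar at (178,150) in the crop. I'll continue just past balance, easing the radial load.

```bash
python3 inch.py '0 .003 -.004 0 0 0 .005;0 .0037 -.0032 0 0 0 .005;0 .0039 -.003 0 0 0 .005;0 .004 -.0027 0 0 0 .005;0 .004 -.0025 0 0 0 .005;0 .004 -.0024 0 0 0 .005;0 0 0 0 0 0 .005;0 0 0 0 0 0 .005'
python3 -c "
from h import *
lid()"
```

```text
time_s: 11.35
tcp_pos: [0.5559, -0.0111, 0.3045]
eef_rot: [2.298, 2.141, 0.001]
wrist_force: [-6.6, -1.8, 8.1]
opening: 0.0105
grasp_force: 30.6
lid 1.046 r 0.2143 y 0.0068
t 11.35 tcp [ 0.5559 -0.0111  0.3045] tool shift [-0.0284 -0.5556  0.3039] turn z 0.0108 tilt [ 0.001 -0.    -1.   ] q [-0.54  0.27  0.6   1.73 -0.16  1.19  0.03] F [-6.6 -1.8  8.1] 0.0105 30.6
```

```bash
python3 inch.py '0 0 0 0 0 0 .005;0 -.0045 .0027 0 0 0 .005;0 -.0044 .0028 0 0 0 .005;0 -.0044 .0029 0 0 0 .005;0 -.0043 .003 0 0 0 .005;0 -.0042 .0031 0 0 0 .005;0 -.0041 .0032 0 0 0 .005;0 -.004 .0034 0 0 0 .005;0 -.004 .0034 0 0 0 .005;0 -.0039 .0036 0 0 0 .005'
python3 inch.py '0 -.0038 .0036 0 0 0 .005;0 -.0015 .0015 0 0 0 .005;0 0 0 0 0 0 .005;0 0 0 0 0 0 .005;0 0 0 0 0 0 .005;0 0 0 0 0 0 .005;0 0 0 0 0 0 .005;0 0 0 0 0 0 .005'
python3 - <<'E'
from h import *
lid()
c,s=np.cos(YAW),np.sin(YAW)
def W(x,y,z): return [BX[0]+c*x-s*y,BX[1]+s*x+c*y,z]
n,x0,y0="scene",190,90
a=cv2.resize(bot.snapshot(n)[:,:,::-1][y0:y0+150,x0:x0+200],None,fx=4,fy=4,interpolation=cv2.INTER_CUBIC)
for t,col in((.65,(0,255,0)),(.78,(0,255,255)),(.91,(255,0,255))):
    for y in(-.15,.15):
        L=np.array([W(.08-q*np.cos(t)-.006*np.sin(t),y,.116+q*np.sin(t)-.006*np.cos(t)) for q in(.1,.16)])
        u=((proj(cam(n),L)-[x0,y0]+.5)*4).astype(int);cv2.line(a,tuple(map(int,u[0])),tuple(map(int,u[1])),col,1)
cv2.imwrite("pics/l2.png",a)
E
```

```text
time_s: 12.18
tcp_pos: [0.5185, -0.0078, 0.2756]
eef_rot: [2.297, 2.141, 0.003]
wrist_force: [-2.4, -1.7, 3.6]
opening: 0.011
grasp_force: 30.8
time_s: 12.85
tcp_pos: [0.5126, -0.0073, 0.2696]
eef_rot: [-2.297, -2.142, 0.0]
wrist_force: [-5.2, -0.4, 5.1]
opening: 0.0108
grasp_force: 31.0
lid 0.785 r 0.2132 y 0.007
t 12.85 tcp [ 0.5126 -0.0073  0.2696] tool shift [-0.0286 -0.5117  0.27  ] turn z 0.0119 tilt [-0.001  0.    -1.   ] q [-0.58  0.22  0.59  1.87 -0.14  1.09 -0.  ] F [-5.2 -0.4  5.1] 0.0108 31.0
```

View pics/l2.png

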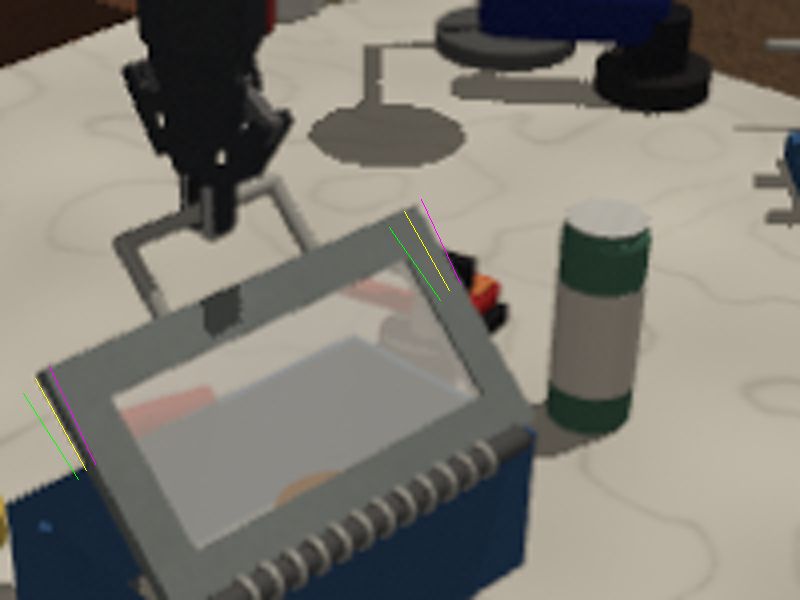

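The left lower lid corner at (38,377) lies on the 0.78 overlay. The bar is held at (212,215), and the arm reading gives 0.785 at rest. Handing in.

```bash
python3 -c "
from cell import bot
print(bot.close_job())"
```

```text
the job is handed in; nothing more can be done
None
```

The job is handed in, with no verdict printed: the catch is at its free end stop with its knob home, the lid went past balance to about 1.04 rad, and it now rests at about 0.785 rad with the bar still gripped.

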